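# Open the drying cabinet's door to the third hole of its stay

## Robot

A 6-joint arm with a two-finger parallel gripper is mounted at the origin on the work surface. World frame = base frame: x ahead of the robot, y to its left, z up, the work surface at z = 0. Lengths are in mm, angles in rad, forces in N, time in s.
With the tool pointing down it reaches from about 275 to 1000 mm from the base axis. Payload 8.4 kg.
Tool frame: the origin (TCP) lies at the centre of the arm's flange, where the gripper is bolted on; the fingertips stand 173 mm ahead of it and the grasp point (between the pads) lies 155 mm ahead of it (r.nose_length is the distance from the TCP to the fingertips, in mm); z points along the fingers, y is the direction in which the jaws open and shut (so a half turn about z gives the same grasp; the last joint's range is limited). The gripper opens to 85 mm and grips with 20 to 120 N. Pads are 22 mm wide; open, the fingers measure 114 mm over their backs; the gripper's body (76 mm by 85 mm) begins 54 mm behind the grasp point. The pads swing forward as they close: fully open they stand 13 mm farther back than shut.
Start: joints at [-1.243, 0.353, 1.633, -0, 1.155, -0.002], TCP at [202.408, -591.321, 404.681] pointing down, gripper open.
Joint ranges: [-2.63, 2.63], [-0.92, 2.1], [0.06, 2.66], [-1.3, 4.44], [0, 2.69], [-3.02, 3.02]. Speed limits (rad/s): [2.22, 2.22, 2.79, 3.14, 3.14, 3.14].

## Interface

Orientations are given as [roll, pitch, yaw] about the fixed x, y, z axes, in that order (R = Rz(yaw) Ry(pitch) Rx(roll)).
In Python, from rig import r, grab_frame, workorder gives the robot as it stands.
- The arm moves only by the tool carry_out, never from a script. Its argument "steps" is a list that holds one entry, the list of rows, each a list of 5 numbers: the opening in per cent of the stroke, from 0 (shut) to 100 (fully open), then the shift along the tool's x, y, z in m, then the turn about the tool's z in degrees. In form: [[[jaw, x, y, z, spin], ...]]. A call has 1 to 8 rows; each row is the pose to reach, as a shift and turn from the pose measured when the call began, along the tool's axes at that moment; what a row does not reach only later rows make up. A row lasts 1/10 s, in which the tool goes at most 50 mm and 8.59 degrees, less where a joint would pass 70% of its speed; a pose out of reach is approached as far as the arm can. A call with a gripper value outside its range is refused whole. The fingers move at their own pace and stop on an object; "squeeze" is the grip in N (left out, the last holds). Time passes only in rows, so rows that repeat a pose let the fingers close. It gives the time, the measured TCP pose, the force and the opening at its end, in the units of the state.
- r.sense(): the state, without advancing time (a new reading comes with each control period).
- grab_frame(name): name is "scene" or "top" or "wrist"; returns a dict with "image" (420x560x3 uint8, red, green, blue), "intrinsics" (3x3 intrinsics, pixels), "eye" and "rotation" of the camera in the world; the wrist camera has in their place "T_tool_cam" (4x4, takes a point from camera to tool coordinates, whose origin is the TCP and whose axes are the flange's). Camera axes: x right, y up, looking along -z (the intrinsics and any distortion apply to the point x, -y, -z); pixel columns grow to the right and rows downward; lengths in mm; the calibration is good to about 2 mm. A picture is of the moment at which its call begins: read the wrist's pose just before it. There is no depth.
- workorder.sign_off(): hands the job in, once; it reports no verdict.
The state is a dict: "clock": time; "qpos": joint angles; "qvel": joint speeds; "joint_efforts": joint torques, N m; "eef_pos": TCP position; "tcp_rot": TCP orientation; "contact_force": force on the tool from outside, world axes, zero at the start; "wrist_torque": the same for the moment, N m; "opening": opening from 0.0 (shut) to 1.0 (fully open).
Only numpy, scipy, OpenCV 4.12 (cv2) and the standard library are available. Lean on these libraries where they do the work, as an engineer would, in place of code of your own. Each camera call takes 0.05 s, during which the arm holds its last target.

## Task

The glazed door of the small drying cabinet is held ajar by the perforated stay on its roof, with the hole nearest the door on the pin. Lift the stay off its pin, open the door wider and put the stay's third hole, counted from the door, over the pin, pressed fully home but gently, then let go. Leave the jar on the roof and the other things on the bench where they are.

Things in the scene. Friction and masses are not known exactly. Their poses are not given: they have to be found in the camera images.
- cabinet: plywood drying cabinet standing on the bench, 200 deep (x) x 260 wide (y) x 160 mm high, fixed. Origin: centre of its underside; -x is its front (the glazed door), z up. Its flat roof is at z = 160 mm
- door (a joint): opening angle of the glazed door (rad), 0 = shut, up to 1.1. Upright hinge axis at x = -101, y = +130 mm of the cabinet frame; the shut door runs from there 260 mm to -y and opens to -x. A spring pulls it shut: about 2 to 3 N at the stay. With the first hole on the pin it reads about 0.18; second 0.41; third 0.64; fourth 0.90
- stay: flat steel bar 20 mm wide, 5 mm thick, about 0.12 kg, level above the roof. Origin: its pivot on the door's top edge, at the bar's underside; x runs along the bar away from the door, z up out of its upper face. Four round through holes of 9.4 mm on its centre line at x = 65, 90, 115 and 140 mm; from x = 160 mm a neck 12 mm wide; at x = 190 mm an upright knob
- pivot (a point): the stay's pivot (same point as stay), riding on the door 120 mm from the hinge axis along the door and 7 mm to its outer side. Here the bar swivels freely about the upright and tilts up (to 0.7 rad) against a stiff friction of 0.3 N m: it stays at the tilt at which it is left and does not fall, so it must be pressed down (1 to 2 N at the knob)
- grip (a point): centre of the grip of the stay's upright black knob (18 mm diameter, from the bar's underside to 32 mm above it): on the knob's axis, x = 190 mm of the stay, 18 mm above the bar's underside; axes as stay. 20 mm of free air lie between bar and roof when the bar is level
- hole1 (a point): centre of the first hole (nearest the door) at the bar's underside, axes as stay; on the pin at the start
- hole3 (a point): centre of the third hole from the door at the bar's underside, axes as stay; it belongs on the pin at the end
- pin_seat (a point): centre of the top of the pin's collar (rubber washer), on which the bar's underside rests when home: x = -65, y = +20, z = 180 mm of the cabinet frame; axes as the cabinet. The hole centre stands within 1 mm of it when home
- pin: fixed upright steel pin on the cabinet roof: a round collar 18 mm wide and 20 mm high, its top 3 mm a slightly yielding rubber washer, above it a flat-ended pin 8 mm thick and 9 mm tall, its last 2 mm bevelled to 6 mm. Origin: foot of the pin on the roof (z = 160 mm of the cabinet frame)
- jar: small lidded glass jar, 34 mm diameter, 45 mm high, standing on the cabinet roof near its back right corner. Origin: centre of its underside. Bystander
- tray: dark wooden tray 120 x 90 x 35 mm on the bench right of the cabinet. Origin: centre of its underside. Bystander
- mug: white mug, 76 mm diameter, 90 mm high, left of the cabinet. Origin: centre of its underside. Bystander
- tin: plain steel tin, 60 mm diameter, 80 mm high, left of the cabinet. Origin: centre of its underside. Bystander

How it is judged:
By the outcome, as a careful person would: the job done as asked, in the order asked, and still so for the second after the job is handed in, with the robot touching nothing.
It also fails if it takes over 50 s, if anything falls off the work surface, if the arm or the gripper's body presses on something with over 40 N, if the wrist force passes 120 N, or if a joint passes its speed limit or range.

## Working session

There is one attempt and no reset: what is moved stays moved. The work goes in short steps, Python scripts to look and compute and a tool call to move; the robot and the scene stay as the last step left them, time stands still between calls to the robot, and variables do not carry over. Pictures are saved under pics/ and viewed, and the job is handed in when it is done.

Besides the shell and the picture viewer there is one more tool, called after "Emit:" as name(argument=value, ...), one argument or row to a line, values as JSON. carry_out: Moves the arm, as the interface text tells. Its arguments: {"type":"object","properties":{"steps":{"type":"array","items":{"type":"array","items":{"type":"array","items":{"type":"number"}}}},"squeeze":{"type":"number"}},"required":["steps"]}

```bash
mkdir -p pics; ls; python3 - <<'E'
from rig import r, grab_frame
import cv2
s=r.sense(); print(s)
for n in("scene","top","wrist"):
    f=grab_frame(n); cv2.imwrite(f"pics/{n}0.png",f["image"][:,:,::-1]); print(n,{k:v for k,v in f.items() if k!="image"})
E
```

```text
pics
{'clock': 0.0, 'qpos': array([-1.24338701e+00,  3.53663699e-01,  1.63415138e+00, -2.79371992e-05,
        1.15520133e+00, -2.40252530e-03]), 'qvel': array([ 0.00233072,  0.00095533,  0.00223463, -0.00047637, -0.00225068,
       -0.00030295]), 'joint_efforts': array([-2.50031364e-03, -6.05258989e+01, -3.42066622e+01, -4.40359872e-04,
        9.33135976e-03,  1.67020232e-05]), 'eef_pos': array([ 202.33253037, -591.08823088,  403.94441969]), 'tcp_rot': array([-3.14016884e+00,  2.21223164e-05,  3.29823154e-01]), 'contact_force': array([ 0.9728462 , -0.17943431,  0.55599   ]), 'wrist_torque': array([ 0.05019848, -0.03266759,  0.05401851]), 'opening': 1.0003140716567414}
scene {'intrinsics': array([[463.7112821 ,   0.        , 277.35330197],
       [  0.        , 463.7112821 , 210.18017538],
       [  0.        ,   0.        ,   1.        ]]), 'eye': array([1281.69441627, -136.01294504,  977.65668688]), 'rotation': array([ 7.20858641e-01, -7.16839244e-04,  1.39840525e+00])}
top {'intrinsics': array([[409.4740003 ,   0.        , 275.69254054],
       [  0.        , 409.4740003 , 213.3017306 ],
       [  0.        ,   0.        ,   1.        ]]), 'eye': array([ 369.26616222,  -19.27266687, 1151.43375918]), 'rotation': array([ 1.70988212e-01, -1.10481242e-03, -1.58969565e+00])}
wrist {'intrinsics': array([[300.62426138,   0.        , 283.67000331],
       [  0.        , 300.62426138, 211.67853937],
       [  0.        ,   0.        ,   1.        ]]), 'T_tool_cam': array([[-2.33682205e-05,  9.48326603e-01,  3.17295847e-01,
         8.21166752e+01],
       [ 9.99998980e-01,  4.75360275e-04, -1.34709799e-03,
        -5.55597921e-01],
       [-1.42831870e-03,  3.17295491e-01, -9.48325646e-01,
         2.98505865e+01],
       [ 0.00000000e+00,  0.00000000e+00,  0.00000000e+00,
         1.00000000e+00]])}
```

View pics/scene0.png

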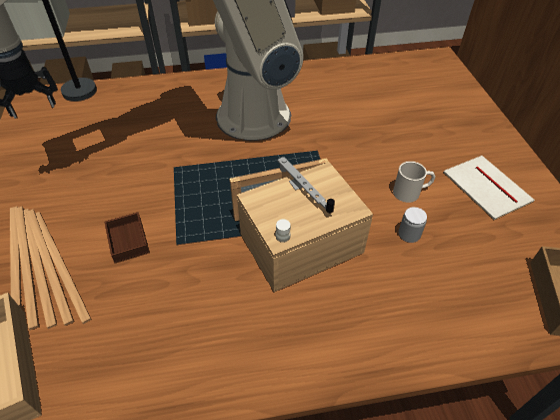

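View pics/top0.png

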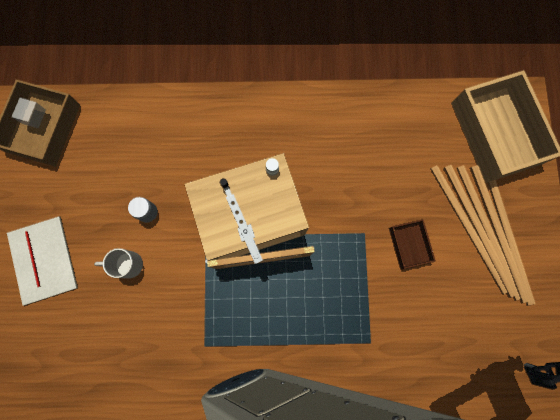

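View pics/wrist0.png

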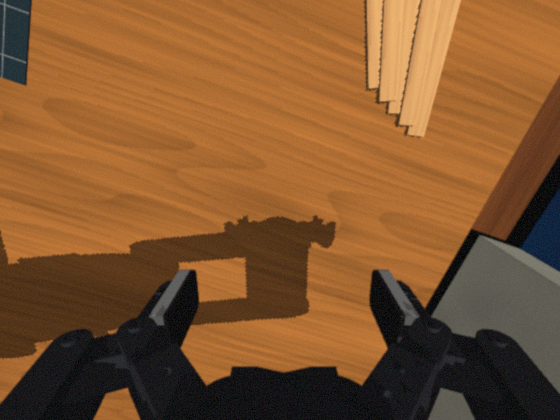

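The top view shows the roof with corners near (285,154), (186,183) and (307,229). The knob is at (225,183), the pivot near (258,260) and the jar at (272,165). Next I measure these.

```bash
cat > h.py <<'E'
import numpy as np, cv2
from scipy.spatial.transform import Rotation as R
from rig import r, grab_frame
def rot(e): return R.from_euler('xyz',e).as_matrix()
def cam(f,s=None):
    if 'eye' in f: return f['eye'],rot(f['rotation'])
    T=f['T_tool_cam']; Rt=rot(s['tcp_rot']); return s['eef_pos']+Rt@T[:3,3], Rt@T[:3,:3]
def ray(f,px,s=None):
    e,Rm=cam(f,s); K=f['intrinsics']
    d=np.array([(px[0]-K[0,2])/K[0,0],-(px[1]-K[1,2])/K[1,1],-1.]); d=Rm@d; return e,d/np.linalg.norm(d)
def onz(f,px,z,s=None):
    e,d=ray(f,px,s); return e+d*(z-e[2])/d[2]
def proj(f,P,s=None):
    e,Rm=cam(f,s); c=Rm.T@(np.asarray(P,float)-e); K=f['intrinsics']
    return np.array([K[0,2]+K[0,0]*c[0]/-c[2], K[1,2]+K[1,1]*(-c[1])/-c[2]])
def tri(a,b):
    (e1,d1),(e2,d2)=a,b
    A=np.stack([d1,-d2],1); t=np.linalg.lstsq(A,e2-e1,rcond=None)[0]
    p,q=e1+t[0]*d1,e2+t[1]*d2; return (p+q)/2,np.linalg.norm(p-q)
E
python3 - <<'E'
from h import *
t=grab_frame("top"); s=grab_frame("scene")
for n,f,(x0,y0,x1,y1) in(("t",t,(180,145,330,275)),("s",s,(225,140,385,290))):
    im=f["image"][y0:y1,x0:x1,::-1]; cv2.imwrite(f"pics/{n}1.png",cv2.resize(im,None,fx=5 if n=="t" else 4.,fy=5 if n=="t" else 4,interpolation=cv2.INTER_CUBIC)[:600,:800])
E
```

```text
(no output)
```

View pics/t1.png

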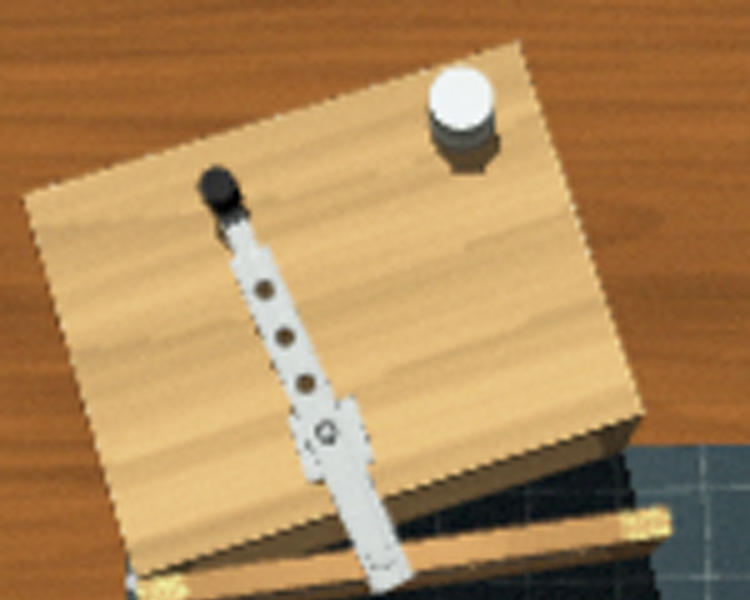

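View pics/s1.png

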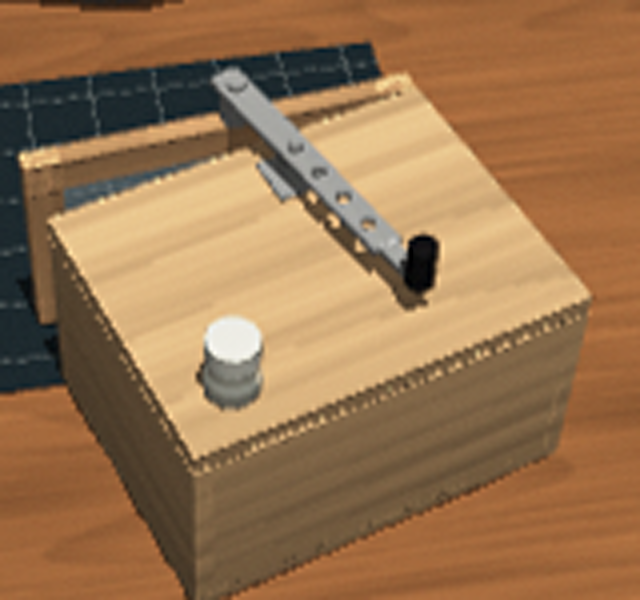

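```bash
python3 - <<'E'
from h import *
t=grab_frame("top"); s=grab_frame("scene")
T=lambda x,y:(180+(x+.5)/5-.5,145+(y+.5)/5-.5); S=lambda x,y:(225+(x+.5)/4-.5,140+(y+.5)/4-.5)
names=["BL","BR","FR","FL"]
tc=[(25,196),(519,41),(643,412),(133,576)]; sc=[(590,297),(197,462),(50,220),(408,77)]
loc=np.array([[100,130],[100,-130],[-100,-130],[-100,130]],float)
P1=[];P2=[]
for n,a,b in zip(names,tc,sc):
    p,q=onz(t,T(*a),160),onz(s,S(*b),160); P1.append(p);P2.append(q); print(n,p.round(1),q.round(1),tri(ray(t,T(*a)),ray(s,S(*b))))
def fit(P):
    P=np.array(P)[:,:2]; c=P.mean(0); A=loc-loc.mean(0);B=P-c
    th=np.arctan2((A[:,0]*B[:,1]-A[:,1]*B[:,0]).sum(),(A*B).sum()); return c,th
c1,th1=fit(P1);c2,th2=fit(P2);print(c1,th1,c2,th2)
for c,th in((c1,th1),(c2,th2)):
    Rm=np.array([[np.cos(th),-np.sin(th)],[np.sin(th),np.cos(th)]])
    print("pin",c+Rm@[-65,20],"hinge",c+Rm@[-101,130])
for n,a,b in(("h1",(325,432),(295,147)),("h2",(305,383),(320,172)),("h3",(284,336),(344,197)),("h4",(264,289),(368,223))):
    print(n,onz(t,T(*a),185).round(1),onz(s,S(*b),185).round(1),tri(ray(t,T(*a)),ray(s,S(*b))))
print("knob",onz(t,T(218,186),212),onz(s,S(427,240),212),tri(ray(t,T(218,186)),ray(s,S(427,240))))
E
```

```text
BL [619.1 201.5 160. ] [623.1 203.5 160. ] (array([620.30461942, 203.62546277, 156.45394146]), np.float64(2.58416344600712))
BR [694.8 -46.  160. ] [700.3 -41.8 160. ] (array([696.68485466, -43.68708836, 155.38932879]), np.float64(4.840430460689862))
FR [ 505.  -102.4  160. ] [508.1 -99.5 160. ] (array([ 505.48060033, -100.95864583,  157.53914291]), np.float64(3.244478531759851))
FL [429.9 145.9 160. ] [421.  144.5 160. ] (array([429.16798108, 143.25561097, 167.78408484]), np.float64(2.7884816687305283))
[562.19354257  49.78859319] 0.29232128492431214 [563.12321073  51.68108779] 0.3101221918021555
pin [494.18748771  50.20871591] hinge [428.015358   145.16791372]
pin [495.12045204  50.89063843] hinge [427.26853553 144.65692996]
h1 [494.8  51.2 185. ] [496.6  53.1 185. ] (array([495.14960031,  52.39088518, 183.54696761]), np.float64(2.1630819333980664))
h2 [518.5  60.6 185. ] [520.1  63.6 185. ] (array([518.97123573,  62.29633207, 183.87719468]), np.float64(3.19972466275611))
h3 [541.5  70.6 185. ] [542.9  73.3 185. ] (array([541.93312072,  72.09550518, 183.99628706]), np.float64(2.8657227243519525))
h4 [564.7  80.1 185. ] [566.   82.5 185. ] (array([565.070024  ,  81.4914182 , 184.06920976]), np.float64(2.525334009665328))
knob [609.15573007  99.01753198 212.        ] [608.72498434 104.71542234 212.        ] (array([609.47962652, 101.62303407, 212.91375429]), np.float64(5.475212273461648))
```

```bash
cat >> h.py <<'E'
def shift(P,yaw):
    s=r.sense(); Rt=rot(s['tcp_rot']); d=Rt.T@(np.asarray(P,float)-s['eef_pos'])/1000
    y=s['tcp_rot'][2]
    return d.round(4), round(-np.degrees(yaw-y),2), 'F',s['contact_force'].round(2),'clk',s['clock'],'pos',s['eef_pos'].round(1),'op',round(s['opening'],3)
E
python3 -c "
from h import *
print(shift([610,99.5,425],0.395))"
```

```text
(array([ 0.6093, -0.5215, -0.0203]), np.float64(-3.74), 'F', array([ 0.17, -0.06, -0.06]), 'clk', 0.35, 'pos', array([ 202.4, -591.3,  404.5]), 'op', 1.001)
```

Emit:
carry_out(
  steps=[
    [[60, 0.609, -0.521, -0.02, -3.7], [60, 0.609, -0.521, -0.02, -3.7], [60, 0.609, -0.521, -0.02, -3.7], [60, 0.609, -0.521, -0.02, -3.7], [60, 0.609, -0.521, -0.02, -3.7], [60, 0.609, -0.521, -0.02, -3.7], [60, 0.609, -0.521, -0.02, -3.7], [60, 0.609, -0.521, -0.02, -3.7]],
  ],
  squeeze=30,
)

```text
clock: 1.15
eef_pos: [406.3, -245.1, 415.0]
tcp_rot: [3.141, -0.001, 0.394]
contact_force: [0.7, -0.6, 0.0]
opening: 0.6
```

```bash
python3 -c "
from h import *
print(shift([610,99.5,425],0.395))"
```

```text
(array([ 0.3204, -0.24  , -0.0099]), np.float64(-0.05), 'F', array([ 0.74, -0.64,  0.05]), 'clk', 1.15, 'pos', array([ 406.3, -245.1,  415. ]), 'op', 0.6)
```

Emit:
carry_out(
  steps=[
    [[50, 0.32, -0.24, -0.01, 0], [50, 0.32, -0.24, -0.01, 0], [50, 0.32, -0.24, -0.01, 0], [50, 0.32, -0.24, -0.01, 0], [50, 0.32, -0.24, -0.01, 0], [50, 0.32, -0.24, -0.01, 0], [50, 0.32, -0.24, -0.01, 0], [50, 0.32, -0.24, -0.01, 0]],
  ],
)

```text
clock: 1.95
eef_pos: [609.2, 99.7, 425.2]
tcp_rot: [3.141, -0.001, 0.394]
contact_force: [1.6, 0.3, 0.7]
opening: 0.499
```

Emit:
carry_out(
  steps=[
    [[50, 0, 0, 0, 0], [50, 0, 0, 0, 0]],
  ],
)

```text
clock: 2.15
eef_pos: [609.4, 100.9, 424.7]
tcp_rot: [3.141, -0.0, 0.397]
contact_force: [-0.3, -1.2, 0.0]
opening: 0.499
```

```bash
python3 - <<'E'
from h import *
print(shift([610,99.5,425],0.395))
s=r.sense(); f=grab_frame("wrist"); cv2.imwrite("pics/w1.png",f["image"][:,:,::-1])
for n,P in(("h1",(494.8,51.5,185)),("h4",(564.7,80.5,185)),("knobtop",(610,99.5,212)),("grasp",s['eef_pos']+rot(s['tcp_rot'])@[0,0,155])): print(n,proj(f,P,s))
E
```

```text
(array([-0.    ,  0.0015, -0.0003]), np.float64(0.1), 'F', array([-0.32, -1.24,  0.02]), 'clk', 2.15, 'pos', array([609.4, 100.9, 424.7]), 'op', 0.499)
h1 [285.26236736 358.94225431]
h4 [285.74241099 284.00688255]
knobtop [286.21555433 241.65915209]
grasp [284.39246104 290.97847972]
```

View pics/w1.png

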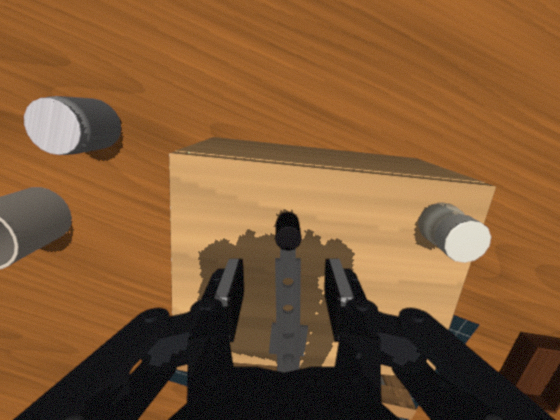

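```bash
python3 - <<'E'
from h import *
s=r.sense(); f=grab_frame("wrist"); im=f["image"][190:380,240:340,::-1]
big=cv2.resize(im,None,fx=6,fy=6,interpolation=cv2.INTER_CUBIC)[:600]
big=cv2.convertScaleAbs(big,alpha=2.5,beta=20); cv2.imwrite("pics/w1z.png",big)
E
```

```text
(no output)
```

View pics/w1z.png

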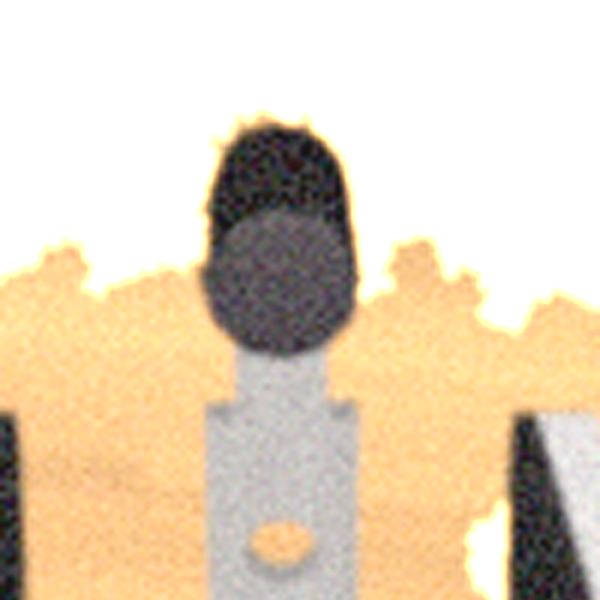

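```bash
python3 - <<'E'
from h import *
s=r.sense(); f=grab_frame("wrist")
k=onz(f,(286.7,236.6),212,s); h4=onz(f,(286.7,280.4),185,s); h1=onz(f,(288,358.5),185,s)
print(k,h4,h1, np.linalg.norm(k-h4),np.arctan2(*(k-h4)[1::-1]),np.linalg.norm(h4-h1))
t=grab_frame("top")
T=lambda x,y:(180+(x+.5)/5-.5,145+(y+.5)/5-.5)
for px,z in(((218,186),212),((264,289),185)): print(tri(ray(t,T(*px)),ray(f,((286.7,236.6) if z==212 else (286.7,280.4)),s)))
E
```

```text
[612.70208256  98.75979488 212.        ] [567.1688767  79.2982776 185.       ] [495.15806347  47.81778041 185.        ] 56.40056285644347 0.4039133192990139 78.59121404570095
(array([610.6311618 ,  98.77666913, 207.65995425]), np.float64(1.7374767180151034))
(array([565.49869616,  79.55261883, 182.69668603]), np.float64(1.8172952981855393))
```

The wrist view gives the knob top at (287,237) and hole 4 at (287,281). The views agree within about 2 mm on the knob axis, (611,99). I'll descend and grip there.

Emit:
carry_out(
  steps=[
    [[50, 0.001, 0.002, 0.03, 0], [50, 0.001, 0.002, 0.055, 0], [50, 0.001, 0.002, 0.071, 0], [50, 0.001, 0.002, 0.071, 0], [50, 0.001, 0.002, 0.071, 0]],
  ],
)

```text
clock: 2.85
eef_pos: [610.4, 96.3, 354.8]
tcp_rot: [3.141, -0.0, 0.392]
contact_force: [0.2, -0.1, 0.8]
opening: 0.502
```

```bash
python3 - <<'E'
from h import *
print(shift([611,99,353],0.397))
s=r.sense(); f=grab_frame("wrist"); cv2.imwrite("pics/w2.png",f["image"][:,:,::-1])
E
```

```text
(array([ 0.0016, -0.0023,  0.0018]), np.float64(-0.28), 'F', array([ 0.25, -0.1 ,  0.79]), 'clk', 2.85, 'pos', array([610.4,  96.3, 354.8]), 'op', 0.502)
```

View pics/w2.png

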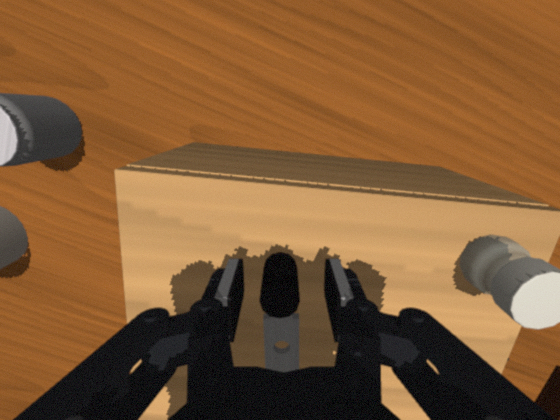

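The knob at col 280 stands between the fingers, whose centre is about col 283. Now I close on it.

Emit:
carry_out(
  steps=[
    [[50, 0.002, -0.001, 0.002, 0], [10, 0.002, -0.001, 0.002, 0], [10, 0.002, -0.001, 0.002, 0], [10, 0.002, -0.001, 0.002, 0], [10, 0.002, -0.001, 0.002, 0], [10, 0.002, -0.001, 0.002, 0], [10, 0.002, -0.001, 0.002, 0]],
  ],
  squeeze=30,
)

```text
clock: 3.6
eef_pos: [612.5, 98.3, 353.9]
tcp_rot: [3.14, -0.003, 0.392]
contact_force: [0.3, 0.2, 6.2]
opening: 0.2
```

```bash
python3 - <<'E'
from h import *
print(shift([611,99,353],0.397), r.sense()['wrist_torque'])
s=r.sense(); f=grab_frame("wrist"); cv2.imwrite("pics/w3.png",f["image"][:,:,::-1])
E
```

```text
(array([-0.0011, -0.0012,  0.0009]), np.float64(-0.27), 'F', array([0.29, 0.21, 6.24]), 'clk', 3.6, 'pos', array([612.5,  98.3, 353.9]), 'op', 0.2) [ 0.06714723 -0.03500812 -0.02068169]
```

View pics/w3.png

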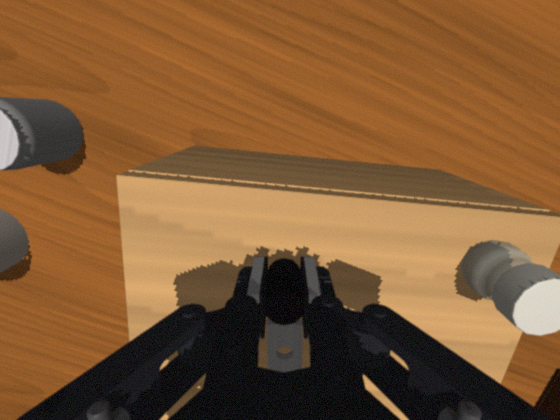

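The knob is gripped: opening 0.20, about 17 mm. I lift it along the tilt arc about the pivot.

Emit:
carry_out(
  steps=[
    [[10, -0.0005, 0, -0.006, 0], [10, -0.001, 0, -0.011, 0], [10, -0.002, 0, -0.017, 0], [10, -0.0035, 0, -0.023, 0], [10, -0.005, 0, -0.028, 0], [10, -0.006, 0, -0.034, 0], [10, -0.0085, 0, -0.041, 0], [10, -0.0085, 0, -0.041, 0]],
  ],
)

```text
clock: 4.45
eef_pos: [604.6, 94.9, 396.2]
tcp_rot: [3.14, -0.004, 0.392]
contact_force: [3.2, 0.7, -1.8]
opening: 0.199
```

```bash
python3 - <<'E'
from h import *
print(shift([611,99,353],0.397), r.sense()['wrist_torque'])
s=r.sense(); f=grab_frame("wrist"); cv2.imwrite("pics/w4.png",f["image"][:,:,::-1])
f=grab_frame("scene");cv2.imwrite("pics/s4.png",cv2.resize(f["image"][100:290,225:385,::-1],None,fx=3.1,fy=3.1,interpolation=cv2.INTER_CUBIC))
E
```

```text
(array([ 0.0073, -0.0014,  0.0433]), np.float64(-0.28), 'F', array([ 3.17,  0.75, -1.81]), 'clk', 4.45, 'pos', array([604.6,  94.9, 396.2]), 'op', 0.199) [ 0.30647764 -0.56935844 -0.00462066]
```

View pics/w4.png

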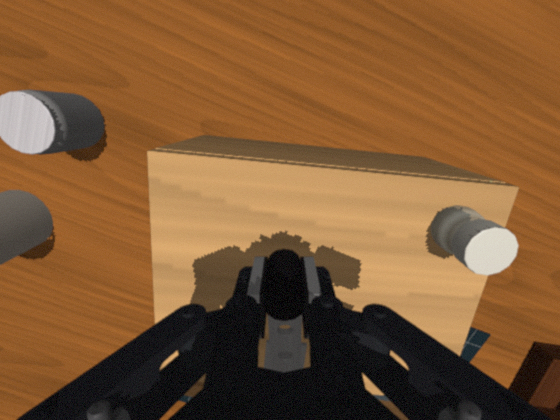

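View pics/s4.png

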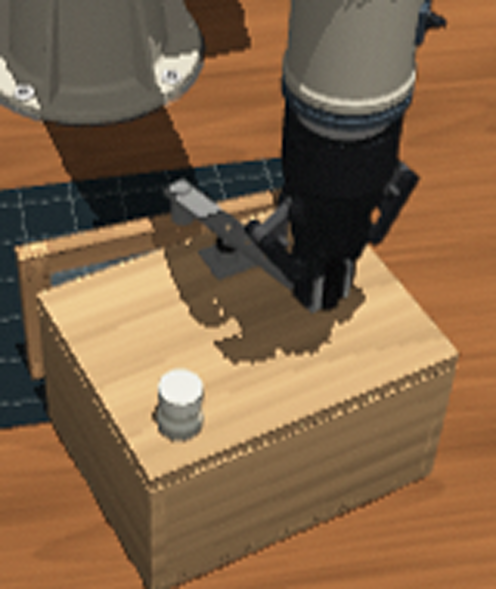

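```bash
cat >> h.py <<'E'
th=0.293; pin=np.array([-65.,20]); G0=np.array([612.5,98.3]); Z0=353.9
def piv(t): return np.array([-101,130])+120*np.array([-np.sin(t),-np.cos(t)])+7*np.array([-np.cos(t),np.sin(t)])
def G(t,phi):
    C=np.array([[np.cos(th),-np.sin(th)],[np.sin(th),np.cos(th)]])
    u0=(pin-piv(.18));u0/=np.linalg.norm(u0);u=pin-piv(t);L=np.linalg.norm(u);u/=L
    d=C@(piv(t)+(190*np.cos(phi)-18*np.sin(phi))*u-(pin+125.5*u0))
    return np.r_[G0+d, Z0+190*np.sin(phi)+18*np.cos(phi)-18], th+np.arctan2(u[1],u[0]), L
E
python3 - <<'E'
from h import *
from scipy.optimize import brentq
t3=brentq(lambda t:G(t,0)[2]-115,.5,.8); print('t3',t3,[brentq(lambda t:G(t,0)[2]-L,.1,1) for L in(65,90,140)])
for t in (.18,.25,.32,.39,.46,.53,.6,t3,t3+.02):
    P,y,L=G(t,.226); print(round(t,3),P.round(1),round(y,3),round(L,1),shift(P,y)[:2])
P,y,L=G(t3,0);print(P,y)
E
```

```text
t3 0.6430280987478142 [0.1823906916072891, 0.40729614675286524, 0.8954104356733559]
0.18 [604.1  94.8 396. ] 0.398 64.7 (array([-0.0006,  0.    , -0.0006]), np.float64(-0.35))
0.25 [598.6  87.4 396. ] 0.356 72.6 (array([-0.0085,  0.0047, -0.0006]), np.float64(2.1))
0.32 [592.6  80.7 396. ] 0.314 80.4 (array([-0.0166,  0.0086, -0.0006]), np.float64(4.47))
0.39 [586.4  74.8 396. ] 0.274 88.1 (array([-0.0246,  0.0117, -0.0006]), np.float64(6.77))
0.46 [579.9  69.5 396. ] 0.235 95.7 (array([-0.0326,  0.0141, -0.0007]), np.float64(9.03))
0.53 [573.3  64.8 396. ] 0.196 103.2 (array([-0.0405,  0.0159, -0.0007]), np.float64(11.25))
0.6 [566.5  60.7 396. ] 0.158 110.5 (array([-0.0483,  0.0171, -0.0007]), np.float64(13.44))
0.643 [562.4  58.5 396. ] 0.134 115.0 (array([-0.053 ,  0.0176, -0.0008]), np.float64(14.77))
0.663 [560.4  57.5 396. ] 0.124 117.1 (array([-0.0552,  0.0178, -0.0008]), np.float64(15.39))
[571.15111995  59.66553065 353.9       ] 0.13439407849015556
```

Emit:
carry_out(
  steps=[
    [[10, -0.0085, 0.0047, 0, 2.1], [10, -0.0166, 0.0086, 0, 4.5], [10, -0.0246, 0.0117, 0, 6.8], [10, -0.0326, 0.0141, 0, 9.0], [10, -0.0405, 0.0159, 0, 11.2], [10, -0.0483, 0.0171, 0, 13.4], [10, -0.053, 0.0176, 0, 14.8], [10, -0.053, 0.0176, 0, 14.8]],
  ],
)

```text
clock: 5.35
eef_pos: [562.1, 58.3, 395.4]
tcp_rot: [3.141, -0.004, 0.133]
contact_force: [1.7, 0.4, 0.7]
opening: 0.198
```

```bash
python3 - <<'E'
from h import *
print(shift([562.4,58.5,396],0.134), r.sense()['wrist_torque'])
f=grab_frame("scene");cv2.imwrite("pics/s5.png",cv2.resize(f["image"][130:240,215:345,::-1],None,fx=5.4,fy=5.4,interpolation=cv2.INTER_CUBIC))
f=grab_frame("top");cv2.imwrite("pics/t5.png",cv2.resize(f["image"][145:285,180:330,::-1],None,fx=4,fy=4,interpolation=cv2.INTER_CUBIC))
E
```

```text
(array([ 0.0004, -0.0002, -0.0006]), np.float64(-0.06), 'F', array([1.69, 0.37, 0.75]), 'clk', 5.35, 'pos', array([562.1,  58.3, 395.4]), 'op', 0.198) [ 0.13154994 -0.61310758 -0.06217796]
```

View pics/s5.png

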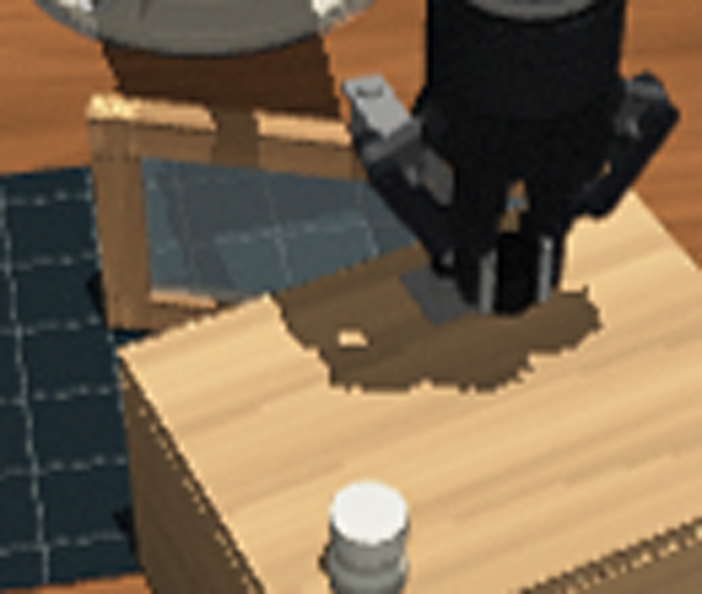

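View pics/t5.png

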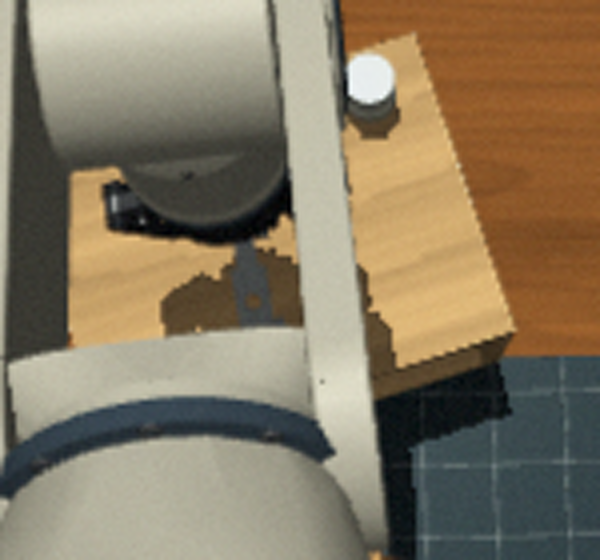

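Emit:
carry_out(
  steps=[
    [[10, 0.002, 0, 0.006, 0], [10, 0.004, 0, 0.012, 0], [10, 0.0055, 0, 0.018, 0], [10, 0.0065, 0, 0.0225, 0], [10, 0.0065, 0, 0.0225, 0]],
  ],
)

```text
clock: 5.95
eef_pos: [569.1, 59.5, 371.9]
tcp_rot: [3.141, -0.003, 0.135]
contact_force: [2.3, 1.0, 1.8]
opening: 0.201
```

```bash
python3 - <<'E'
from h import *
t3=.643
for p in(.1,.05,0): P,y,L=G(t3,p);print(P.round(1),shift(P,y), r.sense()['wrist_torque'])
f=grab_frame("scene");cv2.imwrite("pics/s6.png",cv2.resize(f["image"][130:240,215:345,::-1],None,fx=5.4,fy=5.4,interpolation=cv2.INTER_CUBIC))
f=grab_frame("top");cv2.imwrite("pics/t6.png",cv2.resize(f["image"][185:245,210:290,::-1],None,fx=8,fy=8,interpolation=cv2.INTER_CUBIC))
E
```

```text
[568.4  59.3 372.8] (array([-0.0006,  0.0001, -0.0009]), np.float64(0.01), 'F', array([2.29, 1.03, 1.81]), 'clk', 5.95, 'pos', array([569.1,  59.5, 371.9]), 'op', 0.201) [ 0.1135427  -0.27976388  0.02820078]
[570.   59.5 363.4] (array([0.0009, 0.0001, 0.0085]), np.float64(0.01), 'F', array([2.29, 1.03, 1.81]), 'clk', 5.95, 'pos', array([569.1,  59.5, 371.9]), 'op', 0.201) [ 0.1135427  -0.27976388  0.02820078]
[571.2  59.7 353.9] (array([0.0021, 0.0001, 0.018 ]), np.float64(0.01), 'F', array([2.29, 1.03, 1.81]), 'clk', 5.95, 'pos', array([569.1,  59.5, 371.9]), 'op', 0.201) [ 0.1135427  -0.27976388  0.02820078]
```

View pics/s6.png

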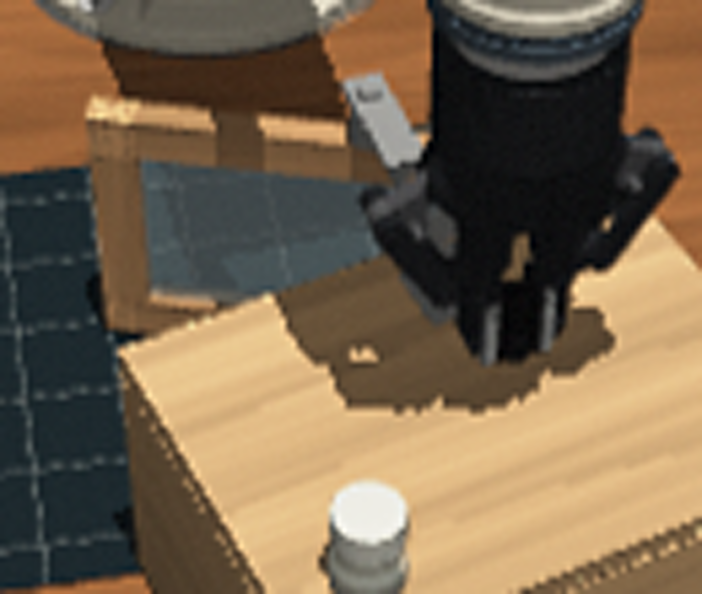

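View pics/t6.png

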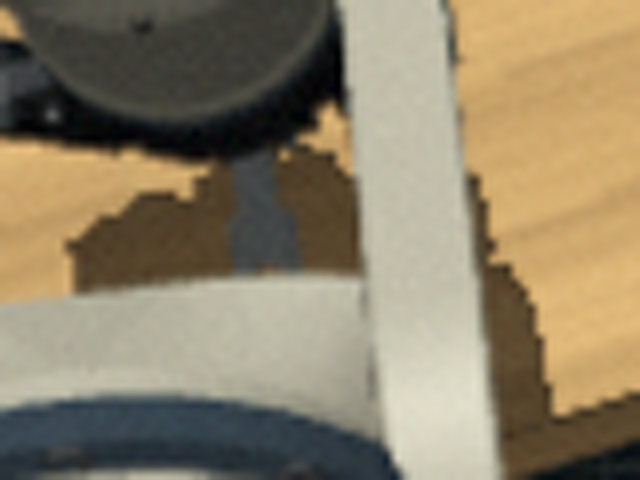

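Emit:
carry_out(
  steps=[
    [[10, -0.0005, 0, 0.002, 0], [10, 0, 0, 0.004, 0], [10, 0.0005, 0, 0.006, 0], [10, 0.001, 0, 0.0075, 0], [10, 0.001, 0, 0.0075, 0]],
  ],
)

```text
clock: 6.55
eef_pos: [569.5, 59.5, 364.5]
tcp_rot: [3.141, -0.002, 0.134]
contact_force: [0.3, -0.0, 1.4]
opening: 0.2
```

```bash
python3 - <<'E'
from h import *
t3=.643
for p in(.05,0): P,y,L=G(t3,p);print(P.round(1),shift(P,y), r.sense()['wrist_torque'])
s=r.sense();f=grab_frame("wrist");cv2.imwrite("pics/w7.png",f["image"][:,:,::-1])
E
```

```text
[570.   59.5 363.4] (array([0.0005, 0.0001, 0.0011]), np.float64(0.0), 'F', array([ 0.34, -0.02,  1.37]), 'clk', 6.55, 'pos', array([569.5,  59.5, 364.5]), 'op', 0.2) [ 0.09589293  0.23298198 -0.0132232 ]
[571.2  59.7 353.9] (array([0.0017, 0.0001, 0.0106]), np.float64(0.0), 'F', array([ 0.34, -0.02,  1.37]), 'clk', 6.55, 'pos', array([569.5,  59.5, 364.5]), 'op', 0.2) [ 0.09589293  0.23298198 -0.0132232 ]
```

View pics/w7.png

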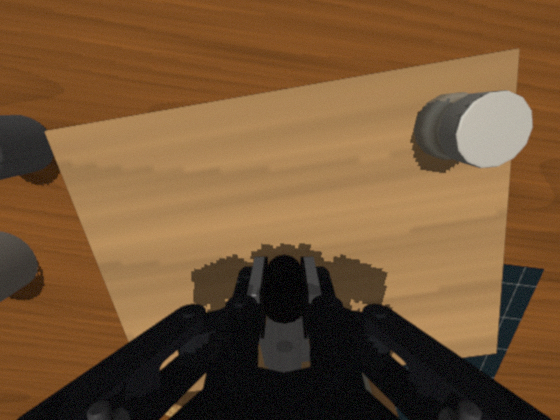

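The force is low, so nothing blocks the bar, and the spring pull has dropped, which suggests the pin is taking it. I keep lowering.

Emit:
carry_out(
  steps=[
    [[10, 0.0005, 0, 0.002, 0], [10, 0.001, 0, 0.004, 0], [10, 0.0012, 0, 0.006, 0], [10, 0.0012, 0, 0.006, 0]],
  ],
)

```text
clock: 7.0
eef_pos: [570.4, 59.7, 357.9]
tcp_rot: [3.141, -0.001, 0.135]
contact_force: [-1.4, -0.4, 0.7]
opening: 0.199
```

```bash
python3 - <<'E'
from h import *
P,y,L=G(.643,0);print(P.round(1),shift(P,y), r.sense()['wrist_torque'])
E
```

```text
[571.2  59.7 353.9] (array([0.0007, 0.0001, 0.004 ]), np.float64(0.01), 'F', array([-1.35, -0.39,  0.73]), 'clk', 7.0, 'pos', array([570.4,  59.7, 357.9]), 'op', 0.199) [ 1.71101619e-02  3.77618493e-01 -1.45616355e-04]
```

Emit:
carry_out(
  steps=[
    [[10, 0, 0, 0.001, 0], [10, 0, 0, 0.002, 0], [10, 0, 0, 0.003, 0], [10, 0, 0, 0.003, 0]],
  ],
)

```text
clock: 7.4
eef_pos: [570.7, 59.7, 354.9]
tcp_rot: [3.141, -0.001, 0.134]
contact_force: [0.7, 0.2, 2.2]
opening: 0.2
```

Emit:
carry_out(
  steps=[
    [[10, 0, 0, 0.0005, 0], [10, 0, 0, 0.001, 0], [10, 0, 0, 0.001, 0]],
  ],
)

```text
clock: 7.7
eef_pos: [570.7, 59.7, 354.5]
tcp_rot: [3.141, -0.002, 0.134]
contact_force: [-2.2, -0.1, 7.4]
opening: 0.2
```

Emit:
carry_out(
  steps=[
    [[10, 0, 0, 0.0005, 0], [10, 0, 0, 0.0005, 0]],
  ],
)

```text
clock: 7.9
eef_pos: [570.7, 59.6, 354.5]
tcp_rot: [3.141, -0.002, 0.134]
contact_force: [-1.2, 0.5, 6.8]
opening: 0.2
```

```bash
python3 - <<'E'
from h import *
print(shift([571,59.7,354],.134),r.sense()['wrist_torque'])
f=grab_frame("scene");cv2.imwrite("pics/s8.png",cv2.resize(f["image"][130:240,215:345,::-1],None,fx=5.4,fy=5.4,interpolation=cv2.INTER_CUBIC))
E
```

```text
(array([ 0.0003, -0.    ,  0.0005]), np.float64(0.03), 'F', array([-1.24,  0.47,  6.79]), 'clk', 7.9, 'pos', array([570.7,  59.6, 354.5]), 'op', 0.2) [-0.00796414  0.53725153 -0.01098193]
```

View pics/s8.png

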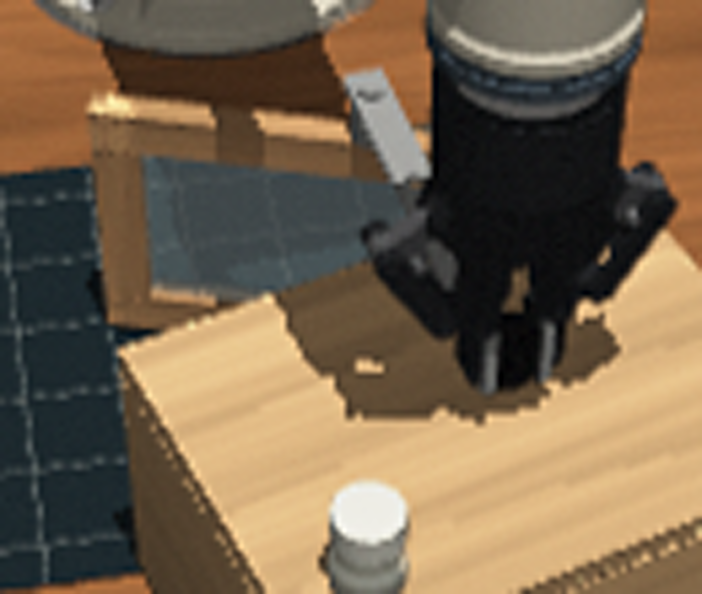

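Emit:
carry_out(
  steps=[
    [[50, 0, 0, 0, 0], [50, 0, 0, 0, 0], [50, 0, 0, 0, 0], [50, 0, 0, 0, 0], [50, 0, 0, 0, 0], [50, 0, 0, 0, 0]],
  ],
)

```text
clock: 8.55
eef_pos: [570.7, 59.7, 354.4]
tcp_rot: [3.141, -0.002, 0.135]
contact_force: [-0.2, -0.3, -0.1]
opening: 0.499
```

Emit:
carry_out(
  steps=[
    [[50, 0, 0, -0.02, 0], [50, 0, 0, -0.045, 0], [50, 0, 0, -0.07, 0], [50, 0.02, 0, -0.08, 0], [50, 0.06, 0, -0.08, 0], [50, 0.09, 0, -0.08, 0], [50, 0.09, 0, -0.08, 0]],
  ],
)

```text
clock: 9.25
eef_pos: [662.3, 72.1, 434.2]
tcp_rot: [3.141, -0.003, 0.135]
contact_force: [0.8, -0.1, 0.1]
opening: 0.501
```

```bash
python3 - <<'E'
from h import *
s=r.sense();print(s['eef_pos'],s['contact_force'])
f=grab_frame("scene");cv2.imwrite("pics/s9.png",cv2.resize(f["image"][130:240,215:345,::-1],None,fx=5.4,fy=5.4,interpolation=cv2.INTER_CUBIC))
s=r.sense();f=grab_frame("wrist");cv2.imwrite("pics/w9.png",f["image"][:,:,::-1])
E
```

```text
[662.29990797  72.10543985 434.16552665] [ 0.84273621 -0.13806736  0.06156961]
```

View pics/s9.png

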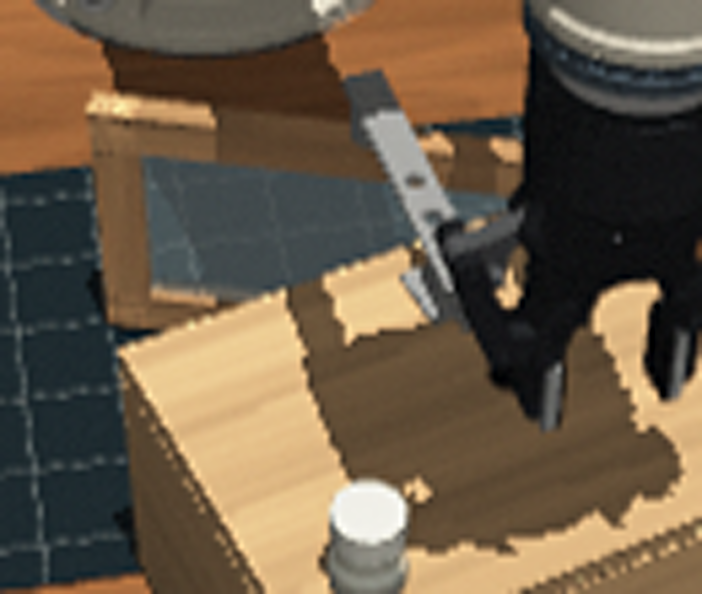

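View pics/w9.png

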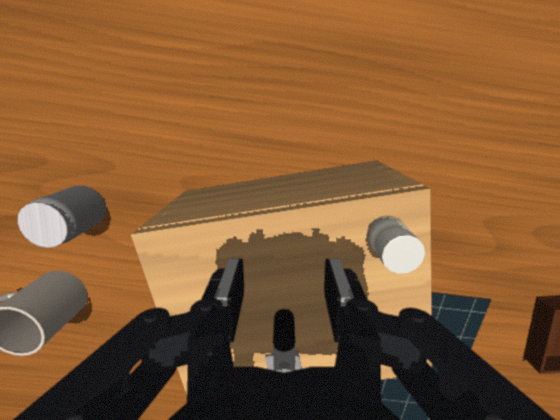

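The door has stayed open with the bar off the gripper. I move the arm aside for a clear look.

Emit:
carry_out(
  steps=[
    [[50, 0, 0, -0.05, 0], [50, 0, 0.35, -0.06, 0], [50, 0, 0.35, -0.06, 0], [50, 0, 0.35, -0.06, 0], [50, 0, 0.35, -0.06, 0], [50, 0, 0.35, -0.06, 0], [50, 0, 0.35, -0.06, 0], [50, 0, 0.35, -0.06, 0]],
  ],
)

```text
clock: 10.15
eef_pos: [705.4, -276.7, 494.1]
tcp_rot: [-3.141, 0.0, 0.134]
contact_force: [0.7, 0.0, 0.1]
opening: 0.5
```

```bash
python3 - <<'E'
from h import *
f=grab_frame("scene");cv2.imwrite("pics/s10.png",cv2.resize(f["image"][130:240,225:345,::-1],None,fx=5.4,fy=5.4,interpolation=cv2.INTER_CUBIC))
f=grab_frame("top");cv2.imwrite("pics/t10.png",cv2.resize(f["image"][150:290,180:330,::-1],None,fx=4,fy=4,interpolation=cv2.INTER_CUBIC))
E
```

View pics/s10.png

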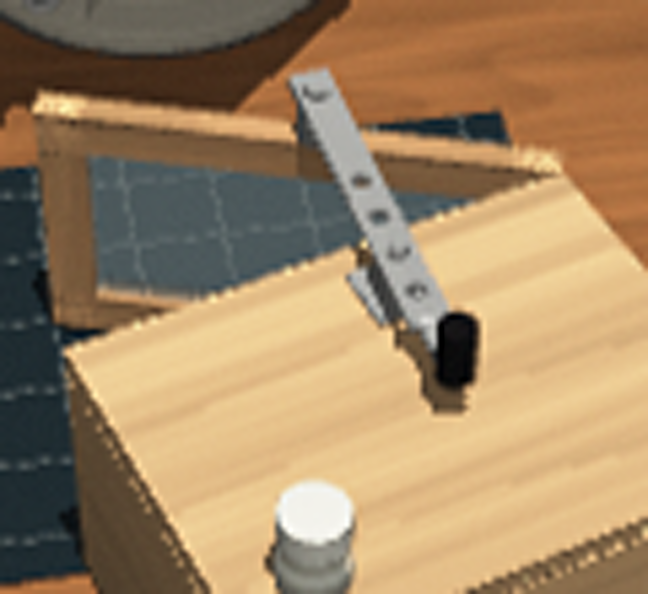

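View pics/t10.png

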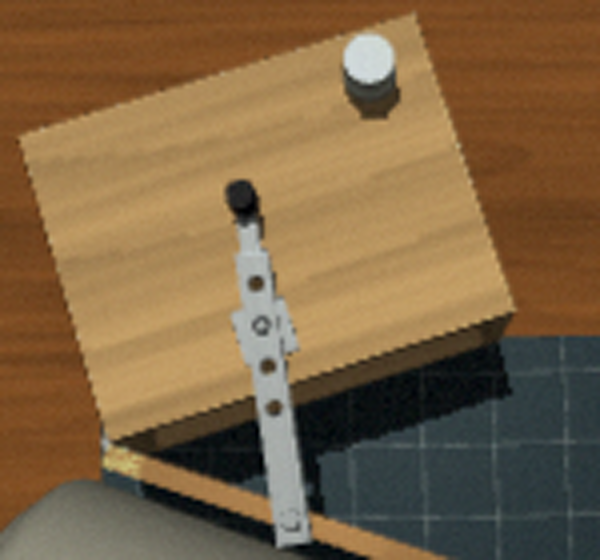

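Hole 3 shows the pin ring, at (262,325) in the top crop. The other three holes are empty. Now I check height and level against the start.

```bash
python3 - <<'E'
from h import *
t=grab_frame("top"); s=grab_frame("scene")
T=lambda x,y:(180+(x+.5)/4-.5,150+(y+.5)/4-.5); S=lambda x,y:(225+(x+.5)/5.4-.5,130+(y+.5)/5.4-.5)
for n,a,b in(("h1",(274,408),(362,181)),("h2",(268,366),(379,216)),("h3",(262,325),(399,250)),("h4",(256,283),(418,290)),("knob",(240,190),(462,322)),("pivot",(291,519),(318,92)),("jar",(369,58),(315,513))):
    print(n,[x.round(1) for x in tri(ray(t,T(*a)),ray(s,S(*b)))])
P=np.array([494.5,51,0]);
print(proj(s,[570,60.5,212]),S(462,322),proj(s,[570,60.5,216]))
big=cv2.resize(s["image"][170:215,285:320,::-1],None,fx=13,fy=13,interpolation=cv2.INTER_CUBIC); cv2.imwrite("pics/s11.png",big)
E
```

```text
h1 [array([446. ,  44.8, 183.6]), np.float64(3.0)]
h2 [array([470.9,  48. , 184.1]), np.float64(2.8)]
h3 [array([495.3,  51.8, 185.4]), np.float64(3.7)]
h4 [array([520.8,  55.2, 184.6]), np.float64(3.6)]
knob [array([571.3,  62.2, 214.6]), np.float64(4.0)]
pivot [array([381.2,  35.6, 183.7]), np.float64(3.6)]
jar [array([653.4, -15.2, 202.1]), np.float64(2.7)]
[308.39183424 189.77230029] (310.14814814814815, 189.22222222222223) [308.48131069 188.55633752]
```

View pics/s11.png

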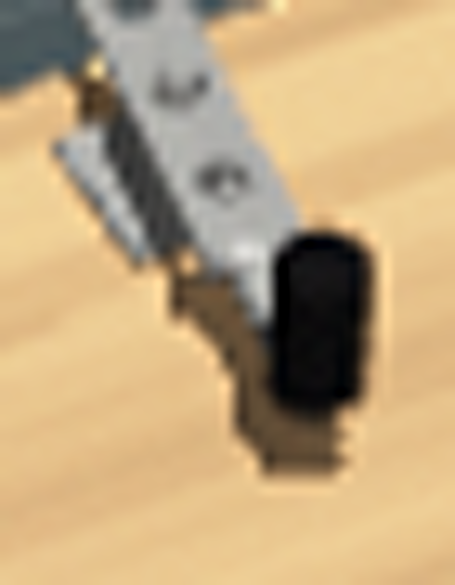

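It looks level within measurement noise, about 1 to 2 mm. To confirm it's fully home I'll touch the knob top gently with the shut fingertips. A level bar should give contact at a TCP height of about 385.

```bash
python3 -c "
from h import *
print(shift([570.7,59.7,430],0.134))"
```

```text
(array([-0.0892, -0.3505,  0.0637]), np.float64(-0.1), 'F', array([-0.12,  1.1 , -0.42]), 'clk', 10.35, 'pos', array([ 705.5, -276. ,  493.3]), 'op', 0.498)
```

Emit:
carry_out(
  steps=[
    [[0, -0.089, -0.35, 0, 0], [0, -0.089, -0.35, 0, 0], [0, -0.089, -0.35, 0, 0], [0, -0.089, -0.35, 0, 0], [0, -0.089, -0.35, 0, 0], [0, -0.089, -0.35, 0, 0], [0, -0.089, -0.35, 0, 0], [0, -0.089, -0.35, 0, 0]],
  ],
)

```text
clock: 11.15
eef_pos: [567.7, 64.1, 494.1]
tcp_rot: [-3.139, 0.002, 0.137]
contact_force: [0.9, 1.1, -0.8]
opening: -0.005
```

```bash
python3 -c "
from h import *
print(shift([570.7,59.7,395],0.134))"
```

```text
(array([0.0025, 0.005 , 0.0991]), np.float64(0.18), 'F', array([ 0.94,  1.12, -0.75]), 'clk', 11.15, 'pos', array([567.7,  64.1, 494.1]), 'op', -0.005)
```

Emit:
carry_out(
  steps=[
    [[0, 0.0025, 0.005, 0.03, 0], [0, 0.0025, 0.005, 0.06, 0], [0, 0.0025, 0.005, 0.085, 0], [0, 0.0025, 0.005, 0.099, 0], [0, 0.0025, 0.005, 0.099, 0], [0, 0.0025, 0.005, 0.099, 0]],
  ],
)

```text
clock: 11.75
eef_pos: [570.7, 59.9, 395.9]
tcp_rot: [-3.139, 0.001, 0.137]
contact_force: [0.2, 0.1, 0.4]
opening: 0.0
```

```bash
python3 -c "
from h import *
print(shift([570.7,59.7,385],0.134))"
```

```text
(array([-0.    ,  0.0002,  0.0109]), np.float64(0.2), 'F', array([0.18, 0.06, 0.43]), 'clk', 11.75, 'pos', array([570.7,  59.9, 395.9]), 'op', 0.0)
```

Emit:
carry_out(
  steps=[
    [[0, 0, 0, 0.003, 0], [0, 0, 0, 0.006, 0], [0, 0, 0, 0.008, 0], [0, 0, 0, 0.0085, 0], [0, 0, 0, 0.0085, 0]],
  ],
)

```text
clock: 12.25
eef_pos: [570.7, 59.9, 387.4]
tcp_rot: [-3.139, 0.001, 0.137]
contact_force: [-0.3, 0.8, 0.8]
opening: 0.003
```

Emit:
carry_out(
  steps=[
    [[0, 0, 0, 0.0005, 0], [0, 0, 0, 0.001, 0], [0, 0, 0, 0.0015, 0], [0, 0, 0, 0.0015, 0]],
  ],
)

```text
clock: 12.65
eef_pos: [570.7, 59.9, 385.8]
tcp_rot: [-3.139, 0.001, 0.137]
contact_force: [-0.3, 0.0, -0.2]
opening: -0.0
```

Emit:
carry_out(
  steps=[
    [[0, 0, 0, 0.0005, 0], [0, 0, 0, 0.001, 0], [0, 0, 0, 0.001, 0]],
  ],
)

```text
clock: 12.95
eef_pos: [570.8, 59.9, 385.4]
tcp_rot: [-3.139, 0.001, 0.137]
contact_force: [-2.2, 0.3, 4.8]
opening: -0.0
```

Contact is at 385.4, a knob top of 212.4 against 212 when level, so the bar is home. One slightly firmer press, then I retreat.

Emit:
carry_out(
  steps=[
    [[0, 0, 0, 0.0005, 0], [0, 0, 0, 0.001, 0], [0, 0, 0, 0.001, 0]],
  ],
)

```text
clock: 13.25
eef_pos: [570.7, 59.9, 385.4]
tcp_rot: [-3.139, 0.0, 0.137]
contact_force: [-3.3, 0.0, 9.2]
opening: 0.002
```

Emit:
carry_out(
  steps=[
    [[0, 0, 0, -0.01, 0], [0, 0, 0, -0.05, 0], [0, 0, 0, -0.1, 0], [0, 0.09, 0.35, -0.11, 0], [0, 0.09, 0.35, -0.11, 0], [0, 0.09, 0.35, -0.11, 0], [0, 0.09, 0.35, -0.11, 0], [0, 0.09, 0.35, -0.11, 0]],
  ],
)

```text
clock: 14.05
eef_pos: [666.0, -173.6, 492.3]
tcp_rot: [-3.139, -0.0, 0.137]
contact_force: [0.3, 1.0, -0.1]
opening: 0.001
```

Emit:
carry_out(
  steps=[
    [[0, 0.02, 0.12, 0, 0], [0, 0.02, 0.12, 0, 0], [0, 0.02, 0.12, 0, 0], [0, 0.02, 0.12, 0, 0], [0, 0.02, 0.12, 0, 0]],
  ],
)

```text
clock: 14.55
eef_pos: [702.2, -289.9, 491.7]
tcp_rot: [-3.138, 0.0, 0.137]
contact_force: [-0.2, 1.1, 0.6]
opening: -0.001
```

```bash
python3 - <<'E'
from h import *
s=grab_frame("scene");t=grab_frame("top")
a=cv2.resize(s["image"][130:240,225:345,::-1],None,fx=3.3,fy=3.3,interpolation=cv2.INTER_CUBIC); b=cv2.resize(t["image"][150:290,180:330,::-1],None,fx=2.6,fy=2.6,interpolation=cv2.INTER_CUBIC)[:363]
cv2.imwrite("pics/f12.png",np.hstack([a[:363],b])); cv2.imwrite("pics/t12.png",t["image"][:,:,::-1])
print(r.sense()['clock'],r.sense()['contact_force'],r.sense()['eef_pos'])
E
```

```text
14.65 [0.42784757 0.14570063 0.12866877] [ 702.16620953 -288.53888375  492.24811449]
```

View pics/f12.png

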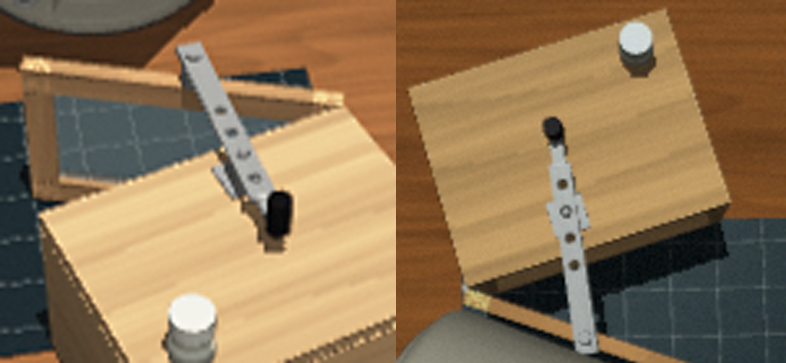

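View pics/t12.png

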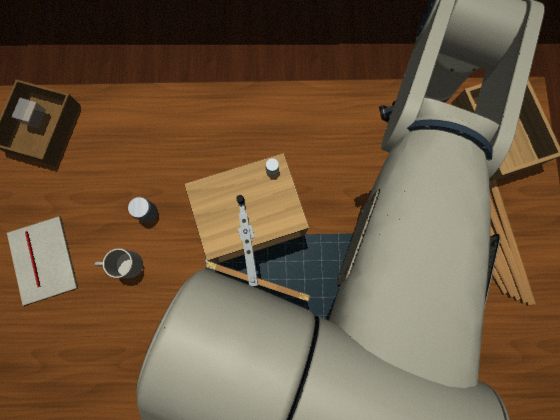

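The pin shows in hole 3 (right crop, 567,212). The jar (272,165), mug (120,264) and tin (140,210) are where they started. Handing in.

```bash
python3 -c "
from rig import workorder
print(workorder.sign_off())"
```

```text
the job is handed in; nothing more can be done
None
```

The stay is off its first hole, the door is open wider, and the third hole from the door is on the pin. The gripper has let go and the job is handed in, at about 14.7 s of the 50 s allowed.

I gripped the knob, tilted the bar clear of the pin and opened the door from about 0.18 to 0.64 rad by the door geometry. I lowered hole 3 over the pin until contact at about 7 N, released, then pressed once on the knob top with the shut fingers (about 9 N).

**Last checks:**
- **Third hole:** the pin shows in it, and the other three holes are empty. It measures (495.3, 51.8), about 1 mm from the pin position I measured at the start.
- **Fully home:** the fingers met the knob top at 212.4 mm against 212 mm for a level bar, about 0.3 mm high at the hole.
- **Bystanders:** the jar, mug and tin show no change in the top view. The arm hid the tray in that last picture; no move went down near it.

**Disagreement:** the two fixed cameras' sight lines miss each other by 2 to 5 mm on the same points. By triangulation the knob top came out at 214.6 mm, about 2 mm above the touch reading. I trusted the touch reading.

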